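# Hold the hidden bolt head while the nut is run tight

## Robot

A 7-joint arm with a two-finger parallel gripper is mounted at the origin on the work surface. World frame = base frame: x ahead of the robot, y to its left, z up, the work surface at z = 0. Lengths are in m, angles in rad, forces in N, time in s.
With the tool pointing down it reaches from about 0.425 to 0.825 m from the base axis. Payload 3.6 kg.
Tool frame: the origin (TCP) lies on the centre line of the jaws, within the pads' length; the fingertips stand 8 mm ahead of it and the grasp point (between the pads) lies 11 mm behind it; z points along the fingers, y is the direction in which the jaws open and shut (so a half turn about z gives the same grasp; the last joint's range is limited). The gripper opens to 85 mm and grips with 20 to 120 N. Pads are 22 mm wide; open, the fingers measure 114 mm over their backs; the gripper's body (76 mm by 85 mm) begins 54 mm behind the grasp point. The pads swing forward as they close: fully open they stand 13 mm farther back than shut.
Start: joints at [-1.276, 0.615, -0.013, 1.423, 0.008, 1.103, -0.04], TCP at [0.206, 0.617, 0.239] pointing down, gripper open.
Joint ranges: [-3.12, 3.12], [-0.3, 2.06], [-1.34, 1.32], [0.26, 2.42], [-1.36, 4.5], [0.01, 1.98], [-2.84, 2.84]. Speed limits (rad/s): [2.79, 2.79, 3.14, 3.14, 3.14, 3.14, 3.14].

## Interface

Orientations are given as a 3x3 rotation matrix whose columns are the frame's x, y, z axes.
In Python, from cell import get_state, snapshot, hand_in, search_frame, pinpoint gives the robot as it stands.
- The arm moves only by the shell command python3 -m jog 'ROWS' [OPENING] [FORCE]. ROWS is JSON, a list of rows, each a list of 6 numbers: the shift along the world's x, y, z each as a share of 200 mm, from -1 to 1, then the turn, a rotation vector about the world's x, y, z each as a share of 60 degrees, from -1 to 1. In form: [[tx, ty, tz, ax, ay, az], ...]. A call has 1 to 5 rows; each row is the pose to reach, as a shift and turn from the pose commanded when the call began; what a row does not reach only later rows make up. A row lasts 1/12 s, in which the tool goes at most 41.7 mm and 7.16 degrees, less where a joint would pass 70% of its speed; a pose out of reach is approached as far as the arm can. A call with a number of a shift or a turn outside -1 to 1 is refused whole. A call with a gripper value outside its range is refused whole. OPENING is the closure, from 0 (fully open) to 1 (shut), set as the call begins (- or left out, the last holds). The fingers move at their own pace and stop on an object; FORCE is the grip in N (left out, the last holds). Time passes only in rows, so rows that repeat a pose let the fingers close. It gives the time, the measured TCP pose, the force and the opening at its end, in the units of the state.
- get_state(): the state, without advancing time (a new reading comes with each control period).
- snapshot(name): name is "side" or "top"; returns a dict with "image" (420x560x3 uint8, blue, green, red), "fx", "fy", "cx", "cy" (pixels), "rvec" (rotation vector, rad) and "tvec" (3), from world to camera coordinates, as OpenCV has them. Camera axes: x right, y down, z forward; pixel columns grow to the right and rows downward; lengths in m; the calibration is good to about 2 mm. A picture is of the moment at which its call begins. There is no depth.
- hand_in(): hands the job in, once; it reports no verdict.
Trained networks look in a picture, given as the dict that the camera call returned (one of the last four; its "shot" number tells which), for a name from the list of things; names that differ only in an ending like _2 or _b are one class to them, and where a whole thing is asked for, a point or a joint stands for the part that bears it (a point fixed in the world has none). Each returns a list of dicts, best first, with "conf" (0 to 1); they miss things now and then, are a little off and sometimes report something else, mostly with a low value. They report only what shows in the picture. A call takes as long as a camera call.
- search_frame(picture, thing): "xyz" ([x, y, z] in m, in the coordinates of the camera as it stood for that picture, good to about 4 mm: the middle of the surface that is visible of it).
- pinpoint(picture, thing): "xyz" ([x, y, z] in m, in the coordinates of the camera as it stood for that picture, good to about 4 mm: a listed point, or the origin of a listed thing).
The state is a dict: "time": time; "qpos": joint angles; "qd": joint speeds; "tau": joint torques, N m; "ee_pos": TCP position; "tool_rot": TCP orientation; "force": force on the tool from outside, world axes, zero at the start; "ft_torque": the same for the moment, N m; "grip_width": finger opening in m.
Only numpy, scipy, OpenCV 4.12 (cv2) and the standard library are available. Lean on these libraries where they do the work, as an engineer would, in place of code of your own. Each camera call takes 0.05 s, during which the arm holds its last target.

## Task

The battery nut runner behind the plywood drive box is turning the nut, but the bolt inside the box just spins round with it. Tip the loose lid up by its handle with its back edge still on the box, lift it off and lay it flat on the clear bench to the right (set it down, do not drop it); then reach down into the narrow gap behind the motor bracket, grip the bolt's hex head firmly across its flats and hold it from turning. Keep holding until the nut has pulled up tight and its socket has stopped, and finish there, still gripping the head, without letting go; leave everything else on the bench where it is.

Things in the scene. Friction and masses are not known exactly. Their poses are not given: they have to be found in the camera images.
- drive_box: Open plywood drive box, fixed to the bench. Outside 180 (x) x 240 (y) x 120 mm high, walls and floor 12 mm. Origin: centre of its underside; x from front (robot side) to back, y to its left, z up; yaw within 15 deg. Magnet blocks 50 x 40 x 46 mm stand at its sides, out to y +-161 mm. Motor inside below z = 85 mm.
- clear_bench (a point): Middle of the clear patch of bench to the right of the box, on the bench top: nothing stands within 160 mm of it in world x or 170 mm in world y. Room for the lid, which need not lie centred here
- gap (a point): Mouth of the gap inside the box behind the motor bracket, 107 mm above the bench, 13 mm below the rim (box x = 54, y = 0). The bracket is an upright steel plate 150 mm wide in y, box x = 25 to 30 mm, top edge at this height; the back panel's inner face is at x = 78 mm. So the gap is 48 mm wide in x and open at the top and both ends in y. Axes as the box's
- runner (a point): Centre of the socket (33 mm wide, white and red stripes) on the nut, outside behind the box, on the bolt's axis at box x = 120, z = 88 mm. A blue plate is beside it (up to z = 109 mm); the nut runner in its stand reaches back to box x = 325 mm, up to z = 120 mm. It all stands fixed
- lid: Loose plywood lid on the box's rim, 190 (x) x 250 (y) x 6 mm, 0.17 to 0.35 kg. Origin: centre of the panel's underside, at the start 120 mm above the bench over the box's middle, axes as the box's. Two battens under it (12 x 190 x 8 mm deep, along y at x = +-68 mm) drop inside the box with 4 mm play; flat on the bench it rests on them, origin 8 mm up
- lid_handle (a point): Grasp point in the lid's dark wooden handle, a block 20 (x) x 60 (y) x 30 mm high near the lid's front edge: middle in x and y, 17 mm above the lid's upper face (x = -60, y = 0, z = +23 mm from the lid's origin). Axes as the lid's
- lid_back (a point): Middle of the lid's back edge at its underside (x = +95 mm from the lid's origin). When tipped, the lid pivots on the box's back rim, 5 mm in front of this point (box x = 90, z = 120 mm)
- lid_front (a point): Middle of the lid's front edge, at its underside (x = -95 mm from the lid's origin)
- bolt_head: Brass hex head, 24 mm across flats, 13 mm long, in the gap. Origin: its centre, at box x = 68.5, y = 0, z = 88 mm (32 mm below the rim); own x along the bolt, as the box's x. Its back end meets a 30 mm washer (face at box x = 75). It turns about x at 0.7 rad/s, cannot shift. Pinched across box y, its flats swing round to the pads. Held, it pulls 0.06 N m, 0.20 once tight: grip with 30-40 N
- thread (a joint): How far the nut is screwed on along the bolt, rad: constant (0 to 1 at the start) while the bolt spins with the nut, grows by about 0.5 rad/s while the head is held, stops at 3.0 = tight. So 4 to 6.5 s of holding bring it tight; the socket outside then stands still
- nut (a joint): Angle of the nut and its socket, rad: turned by the nut runner, growing all the time until the nut is tight with the bolt head held
- sander_blue: Cork sanding block with blue abrasive round its ends, 114 x 62 x 32 mm, origin under its centre; leave alone
- sander_orange: The same with orange abrasive; leave alone
- spanner: Steel spanner 200 mm long, lying flat, origin under its middle; leave alone
- filler_can: Can of wood filler, 84 mm wide, 100 mm high, far left; leave alone
- nut_tub: Grey open tub of nuts, 150 x 100 x 50 mm, left; leave alone
- offcut: Slotted plywood offcut, 200 x 110 x 9 mm, lying flat, left; leave alone

How it is judged:
By the outcome, as a careful person would: the job done as asked, in the order asked, and still so for the second after the job is handed in, while the arm keeps its last pose, push and grip.
It also fails if it takes over 67 s, if anything falls off the work surface, if the arm or the gripper's body presses on something with over 40 N, if the wrist force passes 120 N, or if a joint passes its speed limit or range.

## Working session

There is one attempt and no reset: what is moved stays moved. The work goes in short steps, Python scripts to look and compute and a shell command to move; the robot and the scene stay as the last step left them, time stands still between calls to the robot, and variables do not carry over. Pictures are saved under pics/ and viewed, and the job is handed in when it is done.

```bash
ls; mkdir -p pics; cat > h.py <<'E'
import numpy as np, cv2
from cell import *
def w(p,xyz):
    R=cv2.Rodrigues(np.array(p["rvec"],float))[0]; return R.T@(np.array(xyz)-np.array(p["tvec"]).ravel())
def proj(p,X):
    K=np.array([[p["fx"],0,p["cx"]],[0,p["fy"],p["cy"]],[0,0,1]])
    return cv2.projectPoints(np.array(X,float).reshape(-1,3),np.array(p["rvec"],float),np.array(p["tvec"],float),K,None)[0].reshape(-1,2)
E
python3 - <<'E'
from h import *
print(get_state())
for n in ("side","top"):
    p=snapshot(n); cv2.imwrite(f"pics/{n}0.png",p["image"])
    print(n,p["fx"],w(p,[0,0,0]))
    for t in ["drive_box","clear_bench","gap","runner","lid","lid_handle","lid_back","lid_front","bolt_head"]:
        r=pinpoint(p,t); print(t,[(np.round(w(p,a["xyz"]),4).tolist(),round(a["conf"],2)) for a in r[:2]])
E
```

```text
pics
{'time': 0.0, 'qpos': array([-1.27550761,  0.61595199, -0.01262424,  1.42490178,  0.00808368,
        1.10341152, -0.04038494]), 'qd': array([ 0.00113274,  0.00117749,  0.00041707, -0.00103289, -0.00093539,
       -0.00056361,  0.00029006]), 'tau': array([-1.47628916e-04, -4.69211161e+01,  2.59203678e-01, -1.71033847e+01,
        9.94212809e-03,  9.58089251e-03,  6.00342474e-06]), 'ee_pos': array([0.2053176 , 0.61593104, 0.23811588]), 'tool_rot': array([[-9.48696744e-01,  3.16186385e-01, -8.10658354e-04],
       [ 3.16187424e-01,  9.48693465e-01, -2.49454288e-03],
       [-1.96742119e-05, -2.62288468e-03, -9.99996560e-01]]), 'force': array([ 0.5286081 ,  0.18475433, -0.0980142 ]), 'ft_torque': array([ 0.00693671, -0.02612264,  0.02395544]), 'grip_width': 0.08490041512797288}
side 445.98193355446006 [ 0.3821109  -0.83085704  0.81802746]
drive_box [([0.5293, -0.0119, -0.0038], 0.77), ([0.4193, 0.5321, -0.0014], 0.24)]
clear_bench [([0.5433, -0.3783, -0.0014], 0.69)]
gap []
runner [([0.6518, -0.0074, 0.0859], 0.89), ([0.5328, -0.02, 0.1192], 0.31)]
lid [([0.5335, -0.0194, 0.1191], 0.74)]
lid_handle [([0.4706, -0.0267, 0.1399], 0.86)]
lid_back [([0.6248, -0.0026, 0.1143], 0.71)]
lid_front [([0.4362, -0.0315, 0.1194], 0.87)]
bolt_head [([0.6538, -0.0054, 0.0874], 0.71)]
top 382.61091934803306 [0.43087751 0.08254649 1.2548262 ]
drive_box []
clear_bench [([0.5396, -0.3794, 0.0003], 0.61), ([0.4647, 0.3396, 0.0005], 0.6)]
gap []
runner [([0.6516, -0.0036, 0.0896], 0.61)]
lid [([0.5303, -0.0173, 0.1183], 0.95)]
lid_handle [([0.4689, -0.0247, 0.1441], 0.93), ([0.4194, 0.5333, 0.001], 0.41)]
lid_back [([0.6276, -0.0112, 0.1217], 0.65)]
lid_front [([0.433, -0.0287, 0.1184], 0.91)]
bolt_head []
```

View pics/side0.png

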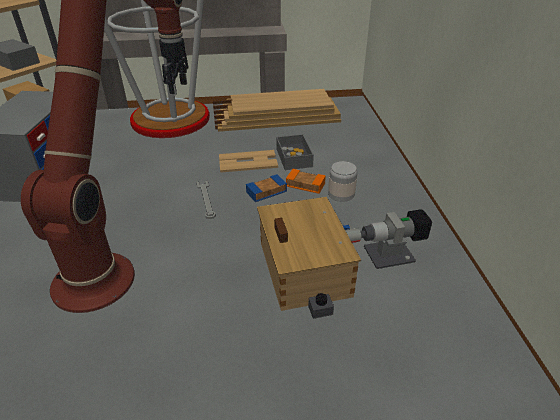

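View pics/top0.png

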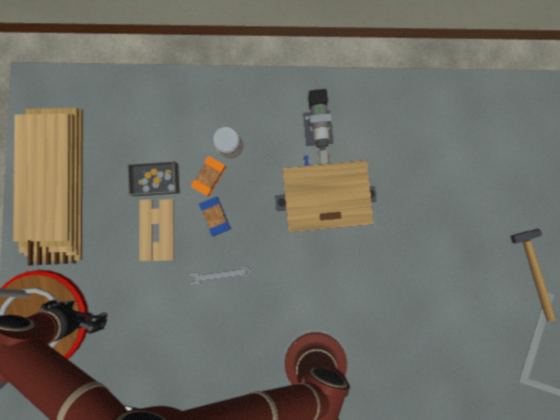

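The side view shows the closed lid with its dark handle at about (281,230), and the striped socket at about (352,235). The top view shows the lid spanning (285–372, 163–230) with the handle at (330,216). Next I'll refine the lid pose with corner overlays.

```bash
cat > ov.py <<'E'
from h import *
x,y,yaw=0.5310,-0.0185,np.deg2rad(5.5)
def bx(P):
    P=np.array(P,float).reshape(-1,3); c,s=np.cos(yaw),np.sin(yaw)
    return np.c_[x+c*P[:,0]-s*P[:,1], y+s*P[:,0]+c*P[:,1], P[:,2]]
E
python3 - <<'E'
from ov import *
import ov
from scipy.optimize import least_squares
ps={n:snapshot(n) for n in("side","top")}
for n,b in(("side",(230,180,380,310)),("top",(265,140,390,245))):
    im=ps[n]["image"][b[1]:b[3],b[0]:b[2]]
    im=cv2.resize(im,None,fx=5,fy=5,interpolation=cv2.INTER_CUBIC)
    cv2.imwrite(f"pics/{n}_z.png",im)
    q=proj(ps[n],bx([[sx*.095,sy*.125,.126] for sx,sy in((-1,-1),(-1,1),(1,1),(1,-1))]))
    print(n,q.round(1).tolist())
    q=(q-np.array(b[:2])+.5)*5
    cv2.polylines(im,[q.astype(int)],True,(0,255,0),1)
    h=proj(ps[n],bx([[-.06+sx*.01,sy*.03,.156] for sx,sy in((-1,-1),(-1,1),(1,1),(1,-1))]))
    cv2.polylines(im,[((h-np.array(b[:2])+.5)*5).astype(int)],True,(255,0,255),1)
    r=proj(ps[n],bx([[.12,0,.088]])); cv2.circle(im,tuple(((r[0]-np.array(b[:2])+.5)*5).astype(int)),4,(255,255,0),-1)
    cv2.imwrite(f"pics/{n}_ov.png",im)
E
```

```text
side [[276.1, 272.9], [256.6, 205.1], [326.9, 195.9], [359.7, 259.8]]
top [[372.7, 224.8], [287.8, 231.0], [283.1, 167.1], [367.4, 160.7]]
```

View pics/side_ov.png

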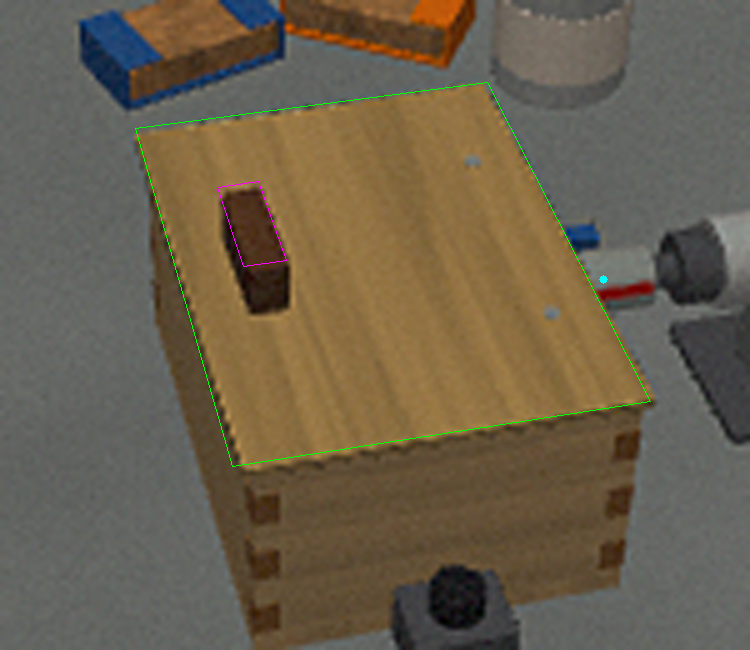

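View pics/top_ov.png

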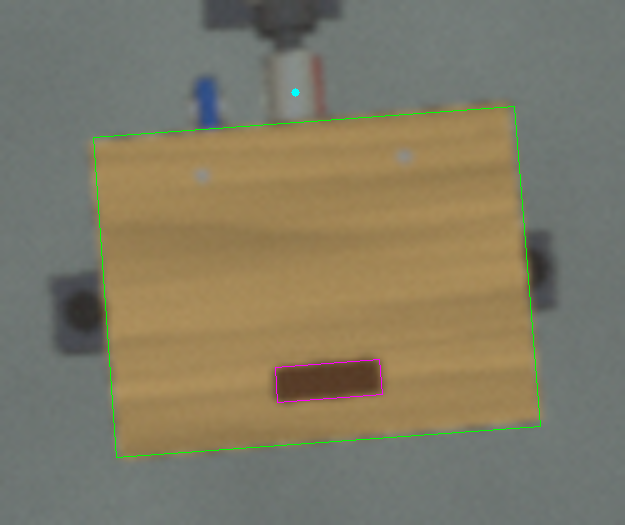

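The overlays match to about 1–2 mm, giving the box at (0.531, -0.0185) with yaw 5.5°. Moving above the handle.

```bash
python3 -m jog '[[0.12,-0.16,0.03,0,0,-0.07],[0.24,-0.32,0.06,0,0,-0.14],[0.36,-0.48,0.09,0,0,-0.21],[0.48,-0.64,0.12,0,0,-0.28],[0.6,-0.8,0.15,0,0,-0.333]]' 0 40
python3 -m jog '[[0.1,-0.18,0,0,0,-0.08],[0.2,-0.36,0,0,0,-0.16],[0.3,-0.54,0,0,0,-0.24],[0.4,-0.72,0,0,0,-0.31],[0.5,-0.9,0,0,0,-0.383]]'
python3 -m jog '[[0.04,-0.19,0,0,0,-0.08],[0.08,-0.38,0,0,0,-0.16],[0.12,-0.57,0,0,0,-0.24],[0.16,-0.76,0,0,0,-0.31],[0.2,-0.95,0,0,0,-0.383]]'
```

```text
time: 1.52
ee_pos: [0.3265, 0.455, 0.2698]
tool_rot: [[-0.782, 0.624, 0.0], [0.624, 0.782, 0.0], [0.0, 0.0, -1.0]]
force: [0.9, 1.5, 0.5]
grip_width: 0.0856
time: 1.93
ee_pos: [0.4262, 0.2749, 0.2697]
tool_rot: [[-0.476, 0.88, 0.001], [0.88, 0.476, 0.001], [0.0, 0.001, -1.0]]
force: [1.0, 0.7, -0.1]
grip_width: 0.0857
time: 2.35
ee_pos: [0.4657, 0.0849, 0.2697]
tool_rot: [[-0.095, 0.996, 0.001], [0.996, 0.095, 0.001], [0.0, 0.001, -1.0]]
force: [2.2, -0.9, -0.0]
grip_width: 0.0853
```

```bash
python3 -m jog '[[0.01,-0.18,0,0,0,0],[0.015,-0.36,-0.05,0,0,0],[0.02,-0.5,-0.15,0,0,0],[0.028,-0.546,-0.25,0,0,0],[0.028,-0.546,-0.35,0,0,0]]'
python3 - <<'E'
from ov import *
s=get_state();print(s["ee_pos"],s["tool_rot"].round(3).tolist())
for n in("side","top"):
    p=snapshot(n);
    b=(230,130,380,260) if n=="side" else (265,140,390,245)
    cv2.imwrite(f"pics/{n}_1.png",cv2.resize(p["image"][b[1]:b[3],b[0]:b[2]],None,fx=4,fy=4,interpolation=cv2.INTER_CUBIC))
    for t in ["lid_handle"]:
        r=pinpoint(p,t); print(t,[(np.round(w(p,a["xyz"]),4).tolist(),round(a["conf"],2)) for a in r[:2]])
print(bx([-.06,0,.143]))
E
```

```text
time: 2.77
ee_pos: [0.4716, -0.0267, 0.1994]
tool_rot: [[-0.091, 0.996, 0.003], [0.996, 0.091, -0.002], [-0.002, 0.002, -1.0]]
force: [1.6, -0.2, -1.1]
grip_width: 0.0854
[ 0.47164038 -0.02667382  0.19935193] [[-0.091, 0.996, 0.003], [0.996, 0.091, -0.002], [-0.002, 0.002, -1.0]]
lid_handle [([0.4725, -0.0263, 0.1397], 0.62)]
lid_handle [([0.475, -0.0236, 0.1452], 0.84)]
[[ 0.47127623 -0.02425075  0.143     ]]
```

View pics/side_1.png

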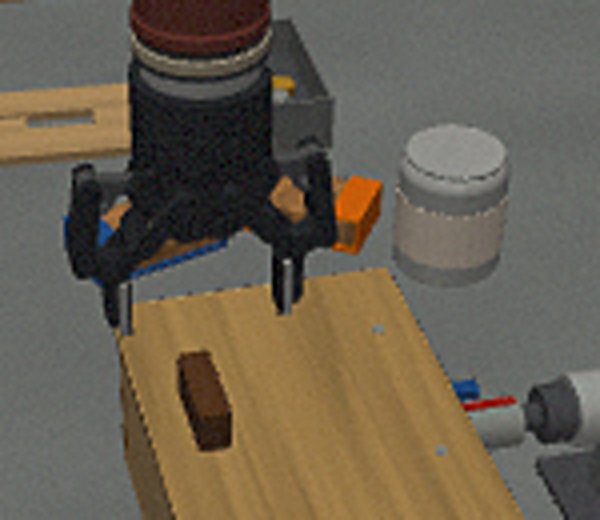

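Jaws open and straddle the handle in the side view (fingers around (125,310) and (287,290), handle at (205,400)). Descending and closing.

```bash
python3 -m jog '[[0,0.005,-0.1,0,0,0],[0,0.01,-0.2,0,0,0],[0,0.01,-0.28,0,0,0],[0,0.01,-0.31,0,0,0],[0,0.01,-0.31,0,0,0]]' 0 60
python3 -m jog '[[0,0,0,0,0,0],[0,0,0,0,0,0],[0,0,0,0,0,0],[0,0,0,0,0,0],[0,0,0,0,0,0]]' 1 60
python3 -m jog '[[0,0,0,0,0,0],[0,0,0,0,0,0],[0,0,0,0,0,0],[0,0,0,0,0,0],[0,0,0,0,0,0]]' 1 60
```

```text
time: 3.38
ee_pos: [0.4713, -0.0198, 0.1373]
tool_rot: [[-0.1, 0.995, -0.001], [0.995, 0.1, 0.0], [0.0, -0.001, -1.0]]
force: [-0.3, -1.2, 0.7]
grip_width: 0.0856
time: 3.8
ee_pos: [0.4715, -0.0206, 0.1379]
tool_rot: [[-0.098, 0.995, 0.001], [0.995, 0.098, 0.0], [-0.0, 0.001, -1.0]]
force: [0.1, 0.5, 0.1]
grip_width: 0.0255
time: 4.22
ee_pos: [0.4716, -0.0206, 0.138]
tool_rot: [[-0.098, 0.995, 0.001], [0.995, 0.098, 0.0], [0.0, 0.001, -1.0]]
force: [-0.3, 0.6, 5.5]
grip_width: 0.0191
```

```bash
python3 - <<'E'
from ov import *
d=np.array([-.1494,.018]);c,s=np.cos(yaw),np.sin(yaw)
for th in range(3,31,3):
    def f(t):
        t=np.deg2rad(t); return np.array([d[0]*np.cos(t)+d[1]*np.sin(t),-d[0]*np.sin(t)+d[1]*np.cos(t)])
    th0=0 if th<=15 else 15
    dx,dz=f(th)-f(th0); a=(th-th0)/60
    print(th,np.round([dx*c/.2,dx*s/.2,dz/.2,-s*a,c*a,0],3).tolist())
E
```

```text
3 [0.006, 0.001, 0.039, -0.005, 0.05, 0.0]
6 [0.013, 0.001, 0.078, -0.01, 0.1, 0.0]
9 [0.023, 0.002, 0.116, -0.014, 0.149, 0.0]
12 [0.035, 0.003, 0.153, -0.019, 0.199, 0.0]
15 [0.049, 0.005, 0.19, -0.024, 0.249, 0.0]
18 [0.016, 0.001, 0.036, -0.005, 0.05, 0.0]
21 [0.033, 0.003, 0.071, -0.01, 0.1, 0.0]
24 [0.052, 0.005, 0.106, -0.014, 0.149, 0.0]
27 [0.073, 0.007, 0.139, -0.019, 0.199, 0.0]
30 [0.096, 0.009, 0.171, -0.024, 0.249, 0.0]
```

```bash
python3 -m jog '[[0.006,0.001,0.039,-0.005,0.05,0],[0.013,0.001,0.078,-0.01,0.1,0],[0.023,0.002,0.116,-0.014,0.149,0],[0.035,0.003,0.153,-0.019,0.199,0],[0.049,0.005,0.19,-0.024,0.249,0]]'
python3 - <<'E'
from h import *
p=snapshot("side");cv2.imwrite("pics/s2.png",cv2.resize(p["image"][130:330,200:440],None,fx=3,fy=3,interpolation=cv2.INTER_CUBIC))
for t in ["lid_back","lid_front"]:
    r=pinpoint(p,t); print(t,[(np.round(w(p,a["xyz"]),4).tolist(),round(a["conf"],2)) for a in r[:2]])
E
```

```text
time: 4.63
ee_pos: [0.4811, -0.0197, 0.1762]
tool_rot: [[-0.098, 0.961, -0.259], [0.995, 0.094, -0.025], [0.0, -0.261, -0.965]]
force: [-1.2, 0.5, 2.7]
grip_width: 0.019
lid_back [([0.627, -0.0087, 0.1177], 0.95), ([0.4209, 0.5316, -0.003], 0.45)]
lid_front [([0.4439, -0.0325, 0.1697], 0.75)]
```

View pics/s2.png

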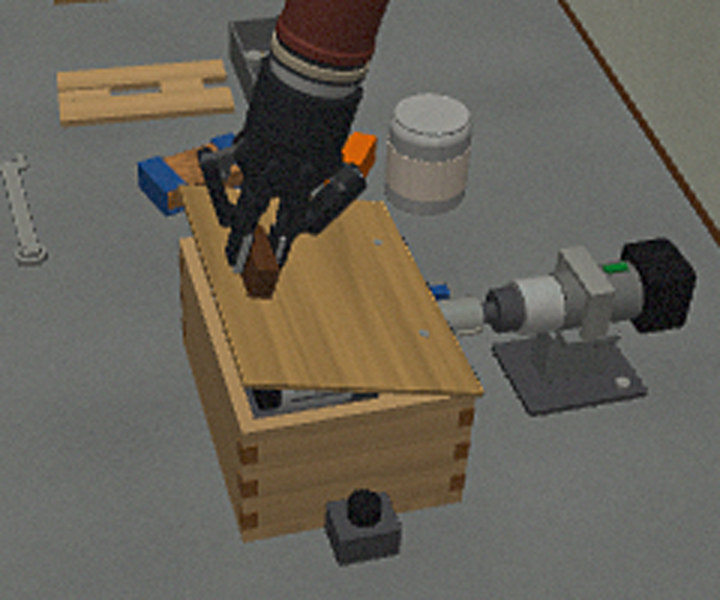

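The lid is hinged up about 15° with its back edge still on the rim (back corner at (475,390), open front at (250,395)). I'll continue to 30°.

```bash
python3 -m jog '[[0.016,0.001,0.036,-0.005,0.05,0],[0.033,0.003,0.071,-0.01,0.1,0],[0.052,0.005,0.106,-0.014,0.149,0],[0.073,0.007,0.139,-0.019,0.199,0],[0.096,0.009,0.171,-0.024,0.249,0]]'
python3 -m jog '[[0,0,0,0,0,0],[0,0,0,0,0,0]]'
python3 - <<'E'
from h import *
p=snapshot("side");cv2.imwrite("pics/s3.png",cv2.resize(p["image"][100:330,200:440],None,fx=2.5,fy=2.5,interpolation=cv2.INTER_CUBIC))
for t in ["lid_back","lid_front"]:
    r=pinpoint(p,t); print(t,[(np.round(w(p,a["xyz"]),4).tolist(),round(a["conf"],2)) for a in r[:2]])
print(get_state()["qpos"].round(2))
E
```

```text
time: 5.2
ee_pos: [0.5003, -0.0176, 0.2103]
tool_rot: [[-0.098, 0.862, -0.498], [0.995, 0.086, -0.048], [0.001, -0.5, -0.866]]
force: [0.7, 1.4, 3.9]
grip_width: 0.0191
time: 5.37
ee_pos: [0.5015, -0.018, 0.2087]
tool_rot: [[-0.099, 0.864, -0.493], [0.995, 0.086, -0.049], [0.0, -0.495, -0.869]]
force: [3.9, -0.8, 1.1]
grip_width: 0.0189
lid_back [([0.6292, -0.0067, 0.113], 0.9)]
lid_front [([0.4598, -0.0303, 0.2061], 0.64)]
[-0.25  0.71  0.4   1.52 -0.15  1.47  0.28]
```

View pics/s3.png

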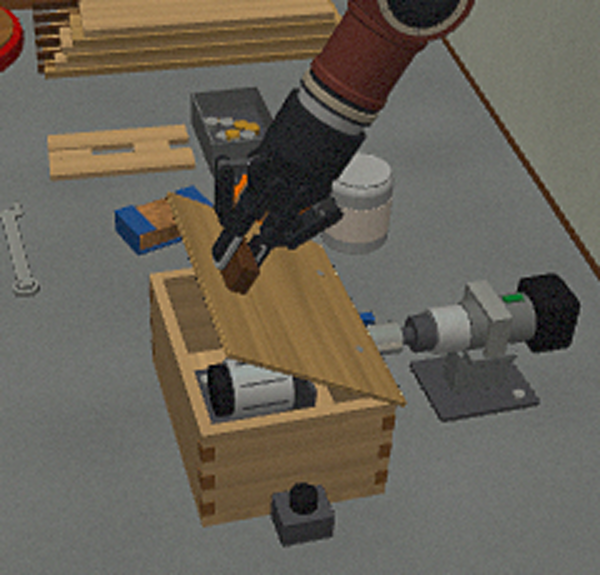

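The tip to 30° went well, with the back corner at (402,400) still on the rim and the motor visible inside. Now lift straight up, then level the lid and carry it right.

```bash
python3 -m jog '[[0,0,0.06,0,0,0],[0,0,0.16,0,0,0],[0,0,0.28,0,0,0],[0,0,0.4,0,0,0],[0,0,0.5,0,0,0]]'
python3 -m jog '[[0,-0.05,0,0.01,-0.1,0],[0,-0.15,0,0.019,-0.2,0],[0,-0.27,0,0.029,-0.3,0],[0,-0.4,0,0.038,-0.4,0],[0,-0.53,0,0.048,-0.498,0]]'
python3 -m jog '[[0,-0.13,0,0,0,0],[-0.02,-0.28,0,0,0,0],[-0.05,-0.43,0,0,0,0],[-0.08,-0.58,0,0,0,0],[-0.1,-0.73,0,0,0,0]]'
python3 -m jog '[[0,-0.13,0,0,0,0],[0,-0.26,0,0,0,0],[0,-0.37,0,0,0,0],[0,-0.45,0,0,0,0],[0,-0.5,0,0,0,0]]'
```

```text
time: 5.93
ee_pos: [0.4974, -0.0178, 0.3113]
tool_rot: [[-0.095, 0.859, -0.503], [0.995, 0.084, -0.046], [0.003, -0.505, -0.863]]
force: [0.2, -0.4, -2.3]
grip_width: 0.0188
time: 6.35
ee_pos: [0.4967, -0.124, 0.3093]
tool_rot: [[-0.097, 0.995, -0.001], [0.995, 0.097, 0.003], [0.003, -0.001, -1.0]]
force: [0.4, -0.8, -2.1]
grip_width: 0.0189
time: 6.77
ee_pos: [0.4759, -0.2694, 0.3087]
tool_rot: [[-0.096, 0.995, -0.007], [0.995, 0.096, 0.006], [0.006, -0.006, -1.0]]
force: [0.6, 0.8, -1.4]
grip_width: 0.0188
time: 7.18
ee_pos: [0.4764, -0.3705, 0.3084]
tool_rot: [[-0.093, 0.996, -0.006], [0.996, 0.093, 0.004], [0.005, -0.006, -1.0]]
force: [-0.2, -0.2, -1.4]
grip_width: 0.0189
```

```bash
python3 -m jog '[[0,-0.01,-0.1,0,0,0],[0,-0.03,-0.25,0,0,0],[0.01,-0.05,-0.45,0,0,0],[0.02,-0.05,-0.65,0,0,0],[0.02,-0.05,-0.82,0,0,0]]'
python3 -m jog '[[0,0,-0.1,0,0,0],[0,0,-0.2,0,0,0],[0,0,-0.3,0,0,0],[0,0,-0.36,0,0,0],[0,0,-0.36,0,0,0]]'
python3 - <<'E'
from h import *
for n in("side","top"):
  p=snapshot(n);cv2.imwrite(f"pics/{n}4.png",p["image"])
  for t in ["lid_back","lid_front","lid"]:
    r=pinpoint(p,t); print(t,[(np.round(w(p,a["xyz"]),4).tolist(),round(a["conf"],2)) for a in r[:2]])
s=get_state();print(s["ee_pos"],s["force"],s["ft_torque"])
E
```

```text
time: 7.6
ee_pos: [0.4823, -0.3769, 0.1427]
tool_rot: [[-0.098, 0.995, -0.004], [0.995, 0.098, 0.006], [0.006, -0.004, -1.0]]
force: [-0.8, -0.2, -1.6]
grip_width: 0.0189
time: 8.02
ee_pos: [0.4817, -0.3766, 0.0704]
tool_rot: [[-0.098, 0.995, -0.007], [0.995, 0.098, 0.007], [0.008, -0.006, -1.0]]
force: [-0.9, 0.0, -1.4]
grip_width: 0.019
lid_back [([0.6383, -0.3632, 0.0465], 0.7), ([0.5981, 0.3601, -0.0013], 0.51)]
lid_front [([0.4462, -0.39, 0.0552], 0.87), ([0.4207, 0.5314, -0.0026], 0.33)]
lid [([0.5416, -0.3754, 0.0525], 0.8)]
lid_back [([0.6375, -0.3732, 0.0593], 0.87)]
lid_front [([0.4502, -0.3892, 0.0565], 0.9), ([0.5308, -0.0219, -0.0004], 0.34)]
lid [([0.5442, -0.3777, 0.054], 0.81)]
[ 0.48459395 -0.38010024  0.07463557] [ 0.41498357 -0.40391732 -2.33506037] [-0.03879319  0.11428993 -0.00264487]
```

View pics/side4.png

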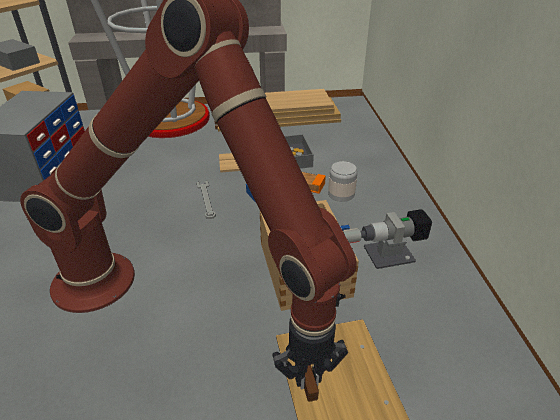

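View pics/top4.png

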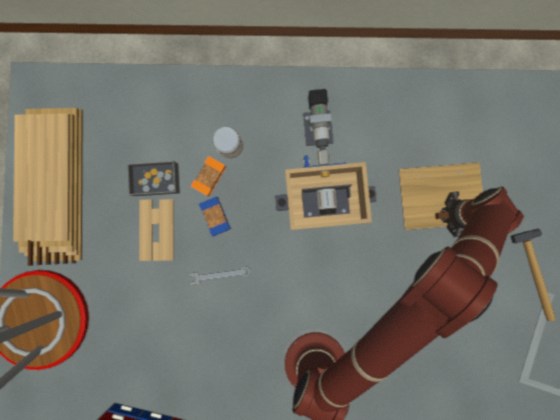

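The lid is level above the clear bench (top view (400–482,165–230)), and the box is open with the brass head near (325,172). Lowering gently.

```bash
python3 -m jog '[[0,0,-0.05,0,0,0],[0,0,-0.1,0,0,0],[0,0,-0.14,0,0,0],[0,0,-0.175,0,0,0],[0,0,-0.195,0,0,0]]'
python3 -m jog '[[0,0,-0.01,0,0,0],[0,0,-0.02,0,0,0],[0,0,-0.02,0,0,0]]'
```

```text
time: 8.83
ee_pos: [0.4834, -0.3791, 0.0326]
tool_rot: [[-0.098, 0.995, -0.002], [0.995, 0.098, 0.002], [0.002, -0.002, -1.0]]
force: [0.6, 0.7, -3.1]
grip_width: 0.0192
time: 9.08
ee_pos: [0.4841, -0.3798, 0.0302]
tool_rot: [[-0.098, 0.995, -0.0], [0.995, 0.098, 0.0], [0.0, -0.0, -1.0]]
force: [0.7, 0.2, -1.0]
grip_width: 0.019
```

```bash
python3 -m jog '[[0,0,-0.01,0,0,0],[0,0,-0.015,0,0,0],[0,0,-0.015,0,0,0]]'
```

```text
time: 9.33
ee_pos: [0.4842, -0.3797, 0.0275]
tool_rot: [[-0.098, 0.995, -0.0], [0.995, 0.098, 0.0], [0.0, 0.0, -1.0]]
force: [0.1, 0.5, -1.9]
grip_width: 0.0189
```

```bash
python3 -m jog '[[0,0,-0.005,0,0,0],[0,0,-0.01,0,0,0],[0,0,-0.01,0,0,0]]'
```

```text
time: 9.58
ee_pos: [0.4843, -0.3799, 0.0261]
tool_rot: [[-0.098, 0.995, 0.001], [0.995, 0.098, -0.0], [-0.0, 0.001, -1.0]]
force: [-0.8, 0.7, 1.9]
grip_width: 0.0189
```

```bash
python3 -m jog '[[0,0,-0.005,0,0,0],[0,0,-0.01,0,0,0],[0,0,-0.01,0,0,0]]'
```

```text
time: 9.83
ee_pos: [0.4843, -0.3799, 0.026]
tool_rot: [[-0.098, 0.995, 0.001], [0.995, 0.098, 0.0], [0.0, 0.001, -1.0]]
force: [-3.5, 2.7, 12.9]
grip_width: 0.0192
```

Seated on the bench (12.9 N, and z stopped). Easing off the push, releasing and backing up.

```bash
python3 -m jog '[[0,0,0.007,0,0,0],[0,0,0.007,0,0,0],[0,0,0.007,0,0,0],[0,0,0.007,0,0,0],[0,0,0.007,0,0,0]]' 0.5 60
python3 -m jog '[[0,0,0,0,0,0],[0,0,0.1,0,0,0],[0,0,0.25,0,0,0],[0,0,0.45,0,0,0],[0,0,0.65,0,0,0]]' 0 40
python3 -m jog '[[0,0.0,0.15,0,0,0],[0,0,0.3,0,0,0],[0,0,0.45,0,0,0],[0,0,0.6,0,0,0],[0,0,0.7,0,0,0]]'
python3 - <<'E'
from h import *
for n in("side","top"):
  p=snapshot(n);cv2.imwrite(f"pics/{n}5.png",p["image"])
  for t in ["lid_back","lid_front","lid","bolt_head","gap","runner"]:
    r=pinpoint(p,t); print(t,[(np.round(w(p,a["xyz"]),4).tolist(),round(a["conf"],2)) for a in r[:2]])
s=get_state();print(s["ee_pos"],s["force"],s["qpos"])
E
```

```text
time: 10.25
ee_pos: [0.4841, -0.3797, 0.0246]
tool_rot: [[-0.098, 0.995, -0.0], [0.995, 0.098, 0.0], [0.0, -0.0, -1.0]]
force: [-0.9, 0.1, 1.3]
grip_width: 0.0429
time: 10.67
ee_pos: [0.4835, -0.3792, 0.1553]
tool_rot: [[-0.098, 0.995, -0.002], [0.995, 0.098, 0.002], [0.002, -0.002, -1.0]]
force: [0.8, -0.3, 0.2]
grip_width: 0.0852
time: 11.08
ee_pos: [0.4845, -0.3805, 0.2982]
tool_rot: [[-0.098, 0.995, 0.003], [0.995, 0.098, -0.003], [-0.003, 0.003, -1.0]]
force: [1.2, 0.0, 0.7]
grip_width: 0.0853
lid_back [([0.6392, -0.3652, 0.0042], 0.82)]
lid_front [([0.4502, -0.3898, 0.0105], 0.86), ([0.4829, -0.3831, 0.0285], 0.33)]
lid [([0.543, -0.3812, 0.0051], 0.57)]
bolt_head [([0.4207, 0.5286, -0.0016], 0.74), ([0.6502, -0.0056, 0.0864], 0.39)]
gap []
runner [([0.6546, -0.0057, 0.0878], 0.95), ([0.6001, 0.3613, -0.0007], 0.41)]
lid_back [([0.6019, 0.3605, 0.0029], 0.74), ([0.6344, -0.3701, 0.0101], 0.72)]
lid_front [([0.45, -0.3894, 0.0086], 0.81)]
lid [([0.5444, -0.3787, 0.0068], 0.88)]
bolt_head [([0.6029, -0.0116, 0.091], 0.54)]
gap [([0.5829, -0.0122, 0.1057], 0.61)]
runner [([0.6496, -0.0002, 0.0889], 0.72), ([0.5452, -0.3779, 0.0052], 0.69)]
[ 0.48408554 -0.37975899  0.29455844] [ 0.09447955  0.2957263  -0.63344036] [ 0.35715391  0.54603103  0.46475615  1.45676966 -0.25232135  1.19888703
  0.95361862]
```

View pics/side5.png

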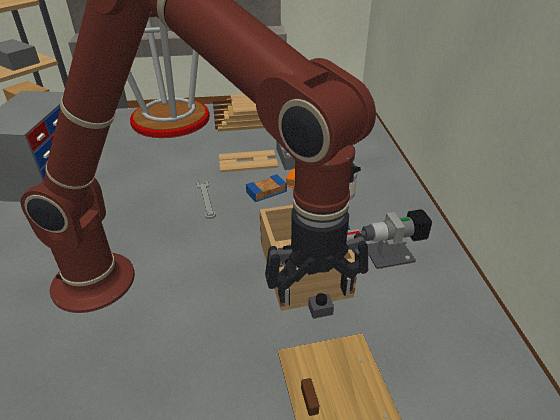

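View pics/top5.png

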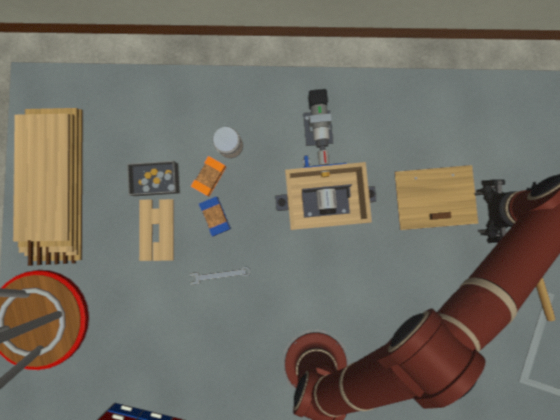

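The lid lies flat on its battens, with its origin at about (0.543,-0.379,0.007). Next I'll zoom into the open box to check the head position.

```bash
python3 - <<'E'
from ov import *
p=snapshot("top"); b=(270,140,385,240)
im=cv2.resize(p["image"][b[1]:b[3],b[0]:b[2]],None,fx=6,fy=6,interpolation=cv2.INTER_CUBIC)
def dr(P,c):
    q=(proj(p,bx(P))-np.array(b[:2])+.5)*6
    cv2.polylines(im,[q.astype(int)],True,c,1)
S=((-1,-1),(-1,1),(1,1),(1,-1))
dr([[a*.09,c*.12,.12] for a,c in S],(0,255,0)); dr([[a*.078,c*.108,.12] for a,c in S],(0,255,0))
dr([[.0275+a*.0025,c*.075,.107] for a,c in S],(255,0,255))
dr([[.0685+a*.0065,c*.012,.1] for a,c in S],(255,255,0))
dr([[.12+a*.0,c*.0165,.088+a*.0165] for a,c in S],(0,0,255))
cv2.imwrite("pics/box6.png",im)
E
```

```text
(no output)
```

View pics/box6.png

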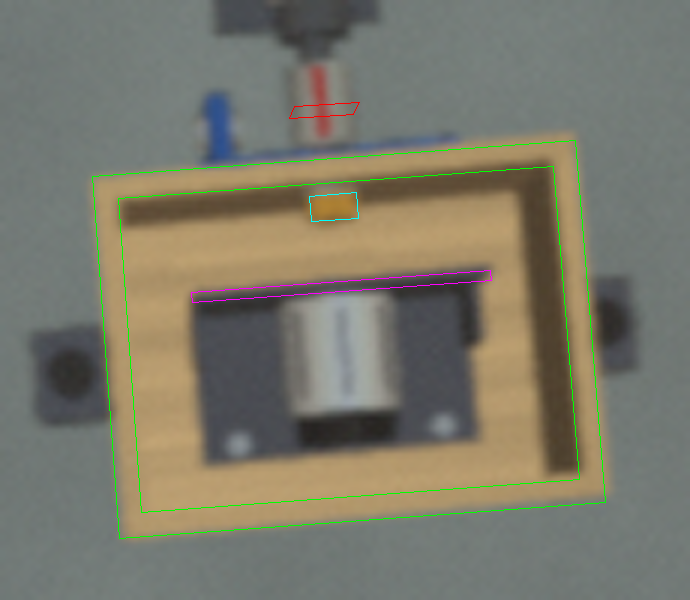

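The cyan overlay sits right on the brass head at about (333,207), and the bracket and rim match to about 1–2 mm. Turning the jaws 90° and moving above the gap, aiming for box x ≈ 61.5 mm so the pads clear the washer.

```bash
python3 - <<'E'
from ov import *
print(bx([.0615,0,.2]),bx([.0685,0,.088]))
E
python3 -m jog '[[0.02,0.08,0,0,0,-0.1],[0.05,0.18,0,0,0,-0.2],[0.1,0.33,0,0,0,-0.3],[0.15,0.48,0,0,0,-0.4],[0.2,0.63,0,0,0,-0.5]]' 0 35
python3 -m jog '[[0.05,0.15,0,0,0,-0.1],[0.1,0.3,0,0,0,-0.2],[0.15,0.45,0,0,0,-0.3],[0.19,0.58,0,0,0,-0.4],[0.22,0.7,0,0,0,-0.5]]'
python3 -m jog '[[0.03,0.15,0,0,0,-0.1],[0.06,0.28,0,0,0,-0.2],[0.1,0.4,-0.03,0,0,-0.3],[0.12,0.48,-0.08,0,0,-0.4],[0.123,0.505,-0.15,0,0,-0.5]]'
python3 -m jog '[[0,0,-0.05,0,0,0],[0,0,-0.1,0,0,0],[0,0,-0.1,0,0,0]]'
python3 - <<'E'
from ov import *
p=snapshot("side"); b=(230,100,430,300)
cv2.imwrite("pics/s7.png",cv2.resize(p["image"][b[1]:b[3],b[0]:b[2]],None,fx=3,fy=3,interpolation=cv2.INTER_CUBIC))
p=snapshot("top"); b=(250,130,400,250)
cv2.imwrite("pics/t7.png",cv2.resize(p["image"][b[1]:b[3],b[0]:b[2]],None,fx=4,fy=4,interpolation=cv2.INTER_CUBIC))
s=get_state();print(s["ee_pos"],s["qpos"].round(2),s["tool_rot"].round(3))
E
```

```text
[[ 0.59221687 -0.01260549  0.2       ]] [[ 0.59918464 -0.01193457  0.088     ]]
time: 12.25
ee_pos: [0.5244, -0.2527, 0.295]
tool_rot: [[0.418, 0.908, 0.0], [0.908, -0.418, 0.0], [0.0, 0.0, -1.0]]
force: [0.0, 0.2, 0.6]
grip_width: 0.0851
time: 12.67
ee_pos: [0.569, -0.1112, 0.2949]
tool_rot: [[0.815, 0.58, 0.001], [0.58, -0.815, 0.001], [0.001, -0.0, -1.0]]
force: [0.7, -0.4, -0.5]
grip_width: 0.0854
time: 13.08
ee_pos: [0.5947, -0.0079, 0.2649]
tool_rot: [[0.995, 0.1, 0.003], [0.1, -0.995, 0.002], [0.003, -0.002, -1.0]]
force: [0.2, 0.1, -0.1]
grip_width: 0.0856
time: 13.33
ee_pos: [0.5913, -0.0134, 0.2429]
tool_rot: [[0.995, 0.099, -0.004], [0.099, -0.995, -0.0], [-0.004, -0.0, -1.0]]
force: [-0.4, 0.7, -0.4]
grip_width: 0.0854
[ 0.59252998 -0.01429413  0.2451293 ] [-0.51  0.65  0.86  1.61 -0.53  1.14 -0.99] [[ 0.995  0.097  0.   ]
 [ 0.097 -0.995 -0.   ]
 [ 0.     0.    -1.   ]]
```

View pics/s7.png

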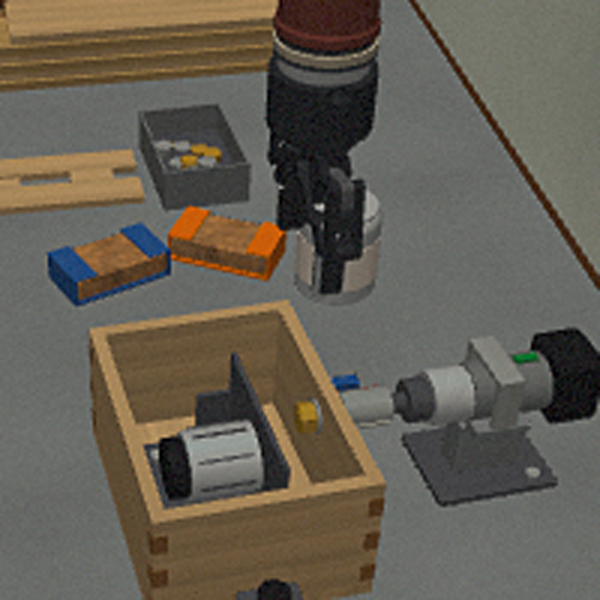

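View pics/t7.png

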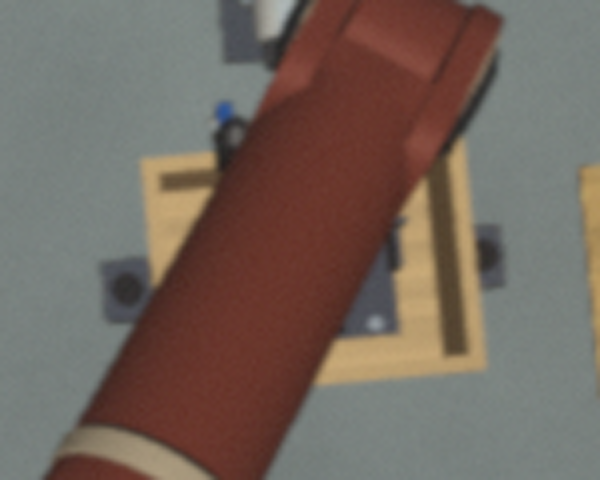

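```bash
python3 - <<'E'
from ov import *
p=snapshot("side"); print(proj(p,bx([[.0685,0,.088],[.062,0,.088],[.0685,-.0,.1]])))
for t in("bolt_head","gap"):
    print([(w(p,a["xyz"]).round(4).tolist(),a["conf"]) for a in pinpoint(p,t)])
E
python3 -m jog '[[0,0.006,-0.12,0,0,0],[0,0.006,-0.25,0,0,0],[0,0.006,-0.36,0,0,0],[0,0.006,-0.45,0,0,0],[0,0.006,-0.45,0,0,0]]'
python3 - <<'E'
from ov import *
s=get_state();print(s["ee_pos"],s["force"])
p=snapshot("side"); b=(230,130,380,280)
cv2.imwrite("pics/s8.png",cv2.resize(p["image"][b[1]:b[3],b[0]:b[2]],None,fx=4,fy=4,interpolation=cv2.INTER_CUBIC))
E
```

```text
[[330.44677391 238.27056917]
 [327.93555696 238.63977933]
 [330.75571179 234.59661786]]
[([0.4901, -0.3847, 0.0281], 0.6), ([0.6006, -0.0159, 0.0844], 0.57)]
[([0.5882, -0.0141, 0.1016], 0.77)]
time: 14.0
ee_pos: [0.5907, -0.011, 0.1519]
tool_rot: [[0.995, 0.098, -0.006], [0.098, -0.995, 0.001], [-0.006, -0.002, -1.0]]
force: [-1.0, 0.6, 0.0]
grip_width: 0.0855
[ 0.5907255  -0.01101684  0.15189626] [-0.98222553  0.61443491  0.01503422]
```

View pics/s8.png

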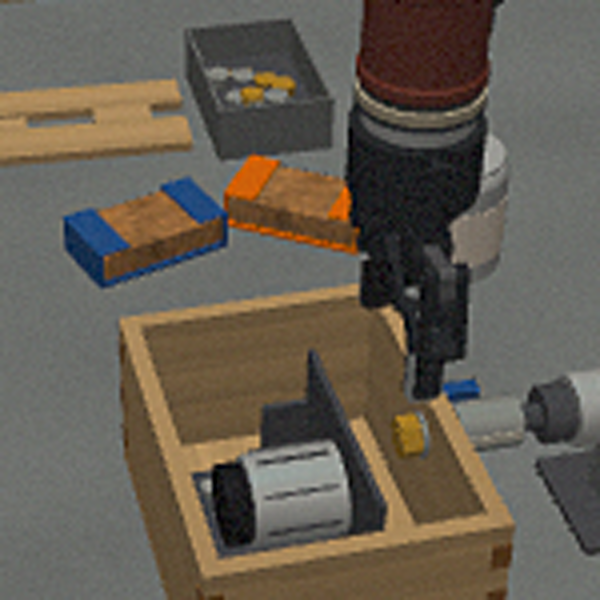

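```bash
python3 -m jog '[[0.003,0,-0.08,0,0,0],[0.003,0,-0.16,0,0,0],[0.003,0,-0.25,0,0,0],[0.003,0,-0.34,0,0,0],[0.003,0,-0.39,0,0,0]]'
python3 -m jog '[[0,0,0,0,0,0],[0,0,0,0,0,0]]'
python3 - <<'E'
from ov import *
s=get_state();print(s["ee_pos"],s["force"])
p=snapshot("side"); b=(280,170,400,270)
cv2.imwrite("pics/s9.png",cv2.resize(p["image"][b[1]:b[3],b[0]:b[2]],None,fx=6,fy=6,interpolation=cv2.INTER_CUBIC))
E
```

```text
time: 14.47
ee_pos: [0.594, -0.0117, 0.0772]
tool_rot: [[0.995, 0.098, 0.001], [0.098, -0.995, 0.0], [0.001, -0.0, -1.0]]
force: [-0.2, -0.1, 0.2]
grip_width: 0.0853
time: 14.63
ee_pos: [0.5942, -0.012, 0.078]
tool_rot: [[0.995, 0.098, 0.002], [0.098, -0.995, -0.0], [0.002, 0.0, -1.0]]
force: [-0.1, 0.4, 0.7]
grip_width: 0.0855
[ 0.59417245 -0.01195979  0.07798369] [-0.14233689  0.35840695  0.67859011]
```

View pics/s9.png

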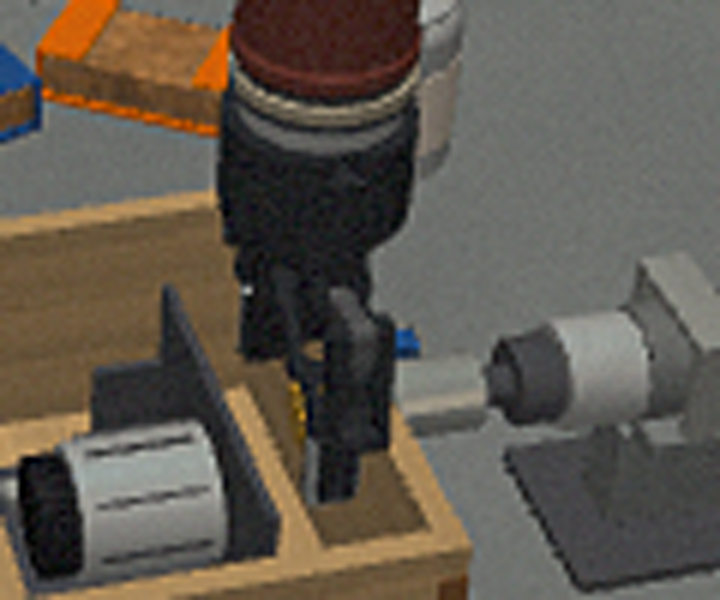

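The fingers are in the gap on both sides of the head (near finger at (345,430), brass visible at (297,410)), with no contact force. Closing at 35 N.

```bash
python3 -m jog '[[-0.005,0,-0.004,0,0,0],[-0.005,0,-0.004,0,0,0],[-0.005,0,-0.004,0,0,0],[-0.005,0,-0.004,0,0,0],[-0.005,0,-0.004,0,0,0]]' 1 35
python3 -m jog '[[0,0,0,0,0,0],[0,0,0,0,0,0],[0,0,0,0,0,0],[0,0,0,0,0,0],[0,0,0,0,0,0]]'
python3 -m jog '[[0,0,0,0,0,0],[0,0,0,0,0,0],[0,0,0,0,0,0],[0,0,0,0,0,0],[0,0,0,0,0,0]]'
python3 - <<'E'
from ov import *
s=get_state();print(s["ee_pos"],s["force"],s["ft_torque"])
p=snapshot("side"); b=(280,170,400,270)
cv2.imwrite("pics/s10.png",cv2.resize(p["image"][b[1]:b[3],b[0]:b[2]],None,fx=6,fy=6,interpolation=cv2.INTER_CUBIC))
E
```

```text
time: 15.1
ee_pos: [0.5927, -0.0121, 0.0765]
tool_rot: [[0.995, 0.098, 0.001], [0.098, -0.995, -0.001], [0.001, 0.001, -1.0]]
force: [0.4, -11.1, 1.1]
grip_width: 0.0256
time: 15.52
ee_pos: [0.5926, -0.0124, 0.0765]
tool_rot: [[0.995, 0.097, 0.001], [0.097, -0.995, -0.001], [0.001, 0.001, -1.0]]
force: [-0.9, -2.4, 3.8]
grip_width: 0.0243
time: 15.93
ee_pos: [0.5926, -0.0124, 0.0765]
tool_rot: [[0.995, 0.098, 0.001], [0.098, -0.995, -0.001], [0.001, 0.001, -1.0]]
force: [-1.3, -3.7, 6.1]
grip_width: 0.0242
[ 0.59262311 -0.01237434  0.07651987] [-1.28256823 -3.69269301  6.07424028] [-0.63467189  0.09204147 -0.02619535]
```

View pics/s10.png

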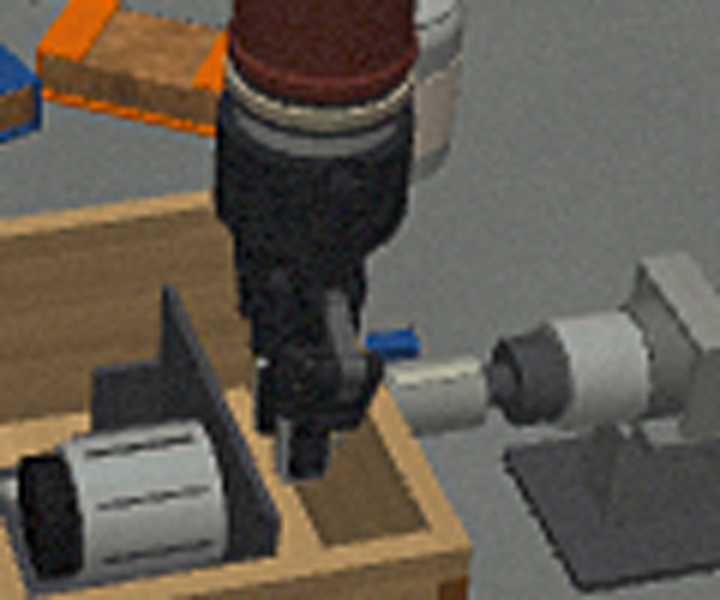

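Gripped at 24.2 mm, which is the across-flats size. Now holding, and watching the socket stripes.

```bash
cat > snapk.py <<'E'
import sys
from h import *
p=snapshot("side"); np.save(f"/tmp/k{sys.argv[1]}.npy",p["image"][215:250,338:368]); s=get_state(); print(s["time"],s["grip_width"],s["force"].round(1),s["ft_torque"].round(2))
E
python3 snapk.py 0
python3 -m jog '[[0,0,0,0,0,0],[0,0,0,0,0,0],[0,0,0,0,0,0],[0,0,0,0,0,0],[0,0,0,0,0,0]]' >/dev/null
python3 -m jog '[[0,0,0,0,0,0],[0,0,0,0,0,0],[0,0,0,0,0,0],[0,0,0,0,0,0],[0,0,0,0,0,0]]' >/dev/null
python3 -m jog '[[0,0,0,0,0,0],[0,0,0,0,0,0],[0,0,0,0,0,0],[0,0,0,0,0,0],[0,0,0,0,0,0]]' >/dev/null
python3 snapk.py 1
python3 -m jog '[[0,0,0,0,0,0],[0,0,0,0,0,0],[0,0,0,0,0,0],[0,0,0,0,0,0],[0,0,0,0,0,0]]' >/dev/null
python3 -m jog '[[0,0,0,0,0,0],[0,0,0,0,0,0],[0,0,0,0,0,0],[0,0,0,0,0,0],[0,0,0,0,0,0]]' >/dev/null
python3 -m jog '[[0,0,0,0,0,0],[0,0,0,0,0,0],[0,0,0,0,0,0],[0,0,0,0,0,0],[0,0,0,0,0,0]]' >/dev/null
python3 snapk.py 2
python3 -m jog '[[0,0,0,0,0,0],[0,0,0,0,0,0],[0,0,0,0,0,0],[0,0,0,0,0,0],[0,0,0,0,0,0]]' >/dev/null
python3 -m jog '[[0,0,0,0,0,0],[0,0,0,0,0,0],[0,0,0,0,0,0],[0,0,0,0,0,0],[0,0,0,0,0,0]]' >/dev/null
python3 -m jog '[[0,0,0,0,0,0],[0,0,0,0,0,0],[0,0,0,0,0,0],[0,0,0,0,0,0],[0,0,0,0,0,0]]' >/dev/null
python3 snapk.py 3
python3 -m jog '[[0,0,0,0,0,0],[0,0,0,0,0,0],[0,0,0,0,0,0],[0,0,0,0,0,0],[0,0,0,0,0,0]]' >/dev/null
python3 -m jog '[[0,0,0,0,0,0],[0,0,0,0,0,0],[0,0,0,0,0,0],[0,0,0,0,0,0],[0,0,0,0,0,0]]' >/dev/null
python3 -m jog '[[0,0,0,0,0,0],[0,0,0,0,0,0],[0,0,0,0,0,0],[0,0,0,0,0,0],[0,0,0,0,0,0]]' >/dev/null
python3 snapk.py 4
python3 -m jog '[[0,0,0,0,0,0],[0,0,0,0,0,0],[0,0,0,0,0,0],[0,0,0,0,0,0],[0,0,0,0,0,0]]' >/dev/null
python3 -m jog '[[0,0,0,0,0,0],[0,0,0,0,0,0],[0,0,0,0,0,0],[0,0,0,0,0,0],[0,0,0,0,0,0]]' >/dev/null
python3 -m jog '[[0,0,0,0,0,0],[0,0,0,0,0,0],[0,0,0,0,0,0],[0,0,0,0,0,0],[0,0,0,0,0,0]]' >/dev/null
python3 snapk.py 5
python3 -m jog '[[0,0,0,0,0,0],[0,0,0,0,0,0],[0,0,0,0,0,0],[0,0,0,0,0,0],[0,0,0,0,0,0]]' >/dev/null
python3 -m jog '[[0,0,0,0,0,0],[0,0,0,0,0,0],[0,0,0,0,0,0],[0,0,0,0,0,0],[0,0,0,0,0,0]]' >/dev/null
python3 -m jog '[[0,0,0,0,0,0],[0,0,0,0,0,0],[0,0,0,0,0,0],[0,0,0,0,0,0],[0,0,0,0,0,0]]' >/dev/null
python3 snapk.py 6
python3 -m jog '[[0,0,0,0,0,0],[0,0,0,0,0,0],[0,0,0,0,0,0],[0,0,0,0,0,0],[0,0,0,0,0,0]]'
python3 snapk.py 7
python3 - <<'E'
import numpy as np,cv2
a=[np.load(f"/tmp/k{i}.npy") for i in range(8)]
m=np.vstack([np.hstack(a[:4]),np.hstack(a[4:])]); cv2.imwrite("pics/sock.png",cv2.resize(m,None,fx=6,fy=6,interpolation=cv2.INTER_CUBIC))
print([float(np.abs(a[i+1].astype(int)-a[i]).mean().round(2)) for i in range(7)])
E
```

```text
16.0333 0.02419393695423502 [-0.5 -3.2  5. ] [-0.65  0.07 -0.02]
17.3333 0.02440762884903439 [ 0.2 -3.4  4.7] [-0.63  0.13 -0.03]
18.6333 0.024345265241863773 [-0.2 -2.4  5.2] [-0.64  0.11 -0.08]
19.9333 0.02470019290782538 [-0.1 -3.   5.2] [-0.63  0.11  0.03]
21.2333 0.024129475569808125 [-0.6 -1.2  6.2] [-0.75  0.1  -0.06]
22.5333 0.02392647555020924 [ 0.1 -2.6  5.2] [-0.71  0.1  -0.09]
23.8333 0.02419524157101359 [-0.3 -3.   5.4] [-0.68  0.1  -0.  ]
time: 24.25
ee_pos: [0.5926, -0.0124, 0.0765]
tool_rot: [[0.995, 0.098, 0.001], [0.098, -0.995, -0.001], [0.001, 0.001, -1.0]]
force: [-1.4, -2.6, 5.0]
grip_width: 0.0246
24.3 0.023677968329024975 [-0.1 -2.8  4.9] [-0.68  0.1   0.01]
[5.05, 4.24, 5.83, 7.2, 3.1, 3.09, 3.09]
```

View pics/sock.png

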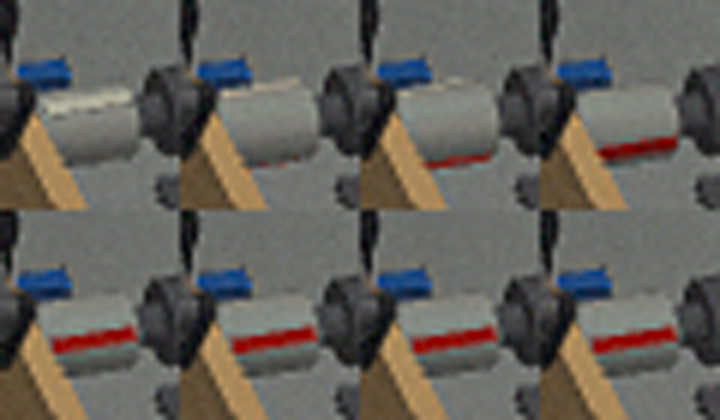

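The socket stripe moved until t≈21 s and has stood still in the four frames since, over 3 s. A final scene check, then hand in.

```bash
python3 - <<'E'
from h import *
for n in("top","side"):
  p=snapshot(n)
  for t in ["lid","sander_blue","sander_orange","spanner","offcut","nut_tub","filler_can"]:
    r=pinpoint(p,t); print(n,t,[(np.round(w(p,a["xyz"]),3).tolist(),round(a["conf"],2)) for a in r[:1]])
cv2.imwrite("pics/fin.png",p["image"])
s=get_state();print(s["time"],s["grip_width"],s["force"])
print(hand_in())
E
```

```text
top lid [([0.544, -0.379, 0.004], 0.94)]
top sander_blue [([0.467, 0.337, -0.001], 0.65)]
top sander_orange [([0.485, -0.381, 0.031], 0.37)]
top spanner [([0.703, 0.294, 0.004], 0.39)]
top offcut [([0.419, 0.531, -0.001], 0.89)]
top nut_tub [([0.587, 0.535, -0.001], 0.57)]
top filler_can [([0.703, 0.292, 0.0], 0.97)]
side lid [([0.651, -0.009, 0.085], 0.7)]
side sander_blue [([0.47, 0.335, -0.003], 0.64)]
side sander_orange [([0.599, 0.361, 0.002], 0.92)]
side spanner [([0.278, 0.316, -0.005], 0.69)]
side offcut [([0.419, 0.527, -0.001], 0.79)]
side nut_tub [([0.587, 0.539, -0.0], 0.81)]
side filler_can [([0.704, 0.294, -0.0], 0.63)]
25.1 0.024108839022114893 [-1.14113957 -2.94527641  5.16592593]
the job is handed in; nothing more can be done
None
```

View pics/fin.png

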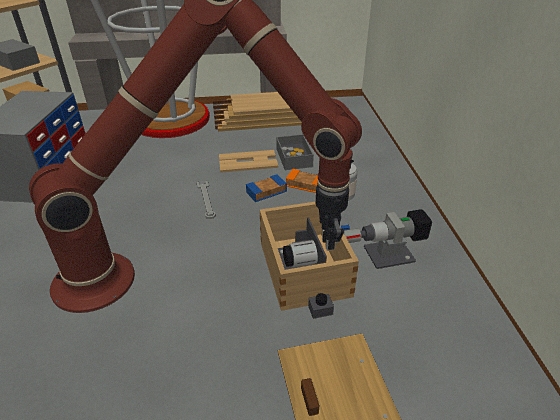

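The job is handed in at 25.1 s of the 67 s allowed, with the gripper still holding the bolt head.

- **Lid:** I tipped it about 30° with its back edge on the rim, lifted it off and lowered it onto the bench. It touched down with about 13 N before I let go. It lies flat at about (0.544, -0.379).
- **Bolt:** I gripped the head across its flats at 35 N, and the opening read about 24 mm, matching the head. The socket stripe kept turning until about t = 21 s, then stood still in every picture for the last 3 s or so. Force on the wrist was only about 6 N at the end.
- **Rest of the bench:** In the last side picture the other items look to be where they started. I took no position readings of them at the start to compare against.

Some network readings disagreed in the final check. From the top view it placed the orange sander on the lid's handle and the spanner on the filler can. From the side it placed the lid on the runner's socket. I took these as false detections because the other camera and the pictures show each thing in its proper place.

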